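Set the soup to keep warm and lock the hob

TASK

The hob is already on: set the zone under the tall lidded soup pot to keep warm by pressing that zone's oblong keep-warm key lightly with the fingertips until it is down, then let it come up. Then press the round lock key in the middle of the panel and hold it down for two seconds to lock the panel, and withdraw. Press no other key, and do not touch the pot, the pan, the salt shaker or the mug.

Things in the scene. Friction and masses are not known exactly. Their poses are not given: they have to be found in the camera images.
- hob: double induction hob, fixed: steel box 360 mm deep (x) by 600 wide (y), flat top 60 mm above the table; origin at the centre of its underside, x to the back, y to the cook's left. Two ringed zones on black glass, centres 50 mm behind the origin, 150 mm left and right; in front the key panel, all 7 grey keys in a row 140 mm in front of the origin. Over 20 N on it harms it
- soup_pot: steel soup pot with its lid on, loose, 3 kg: 186 mm across, 134 high, 158 with the black lid knob, two loop handles reaching 124 mm from its axis; stands on one zone of the hob, the left or the right one; origin at the centre of its underside
- pan: low open steel pan, empty, loose: 200 mm across, 50 high, two loop handles reaching 130 mm from its axis; stands on the other zone; origin at the centre of its underside
- salt_shaker: small glass salt shaker with a steel cap, loose, 42 mm across, 84 high, stands on the table in front of the hob; origin at the centre of its underside
- mug: white mug, loose, 76 mm across plus its handle (at its +y), 85 high, stands on the table in front of the hob; origin at the centre of its underside
- warm_left_top (a point): centre of the top face of the left zone's oblong keep-warm key, 65 mm above the table when up; axes as the hob's. The key is 16 by 28 mm, long side along the row, with three white bars; it is the rightmost of the three keys in front of its zone
- warm_right_top (a point): the same for the right zone's keep-warm key
- lock_top (a point): centre of the top face of the round lock key (22 mm across, white padlock), alone in the middle of the row, 65 mm above the table when up; axes as the hob's
- on_left (a joint): left zone's round on/off key, 18 mm across, 48 mm left of its power key: how far it is pressed, m, 0 up to 0.004 at the bottom.
- level_left (a joint): left zone's square power key, 16 by 16 mm with a plus, 150 mm left of the panel's middle: how far it is pressed, m, 0 up to 0.004 at the bottom.
- warm_left (a joint): left zone's oblong keep-warm key, 48 mm right of its power key: how far it is pressed, m, 0 up to 0.004 at the bottom. Stands 5 mm above the panel, goes straight down 4 mm against a spring of 1.5 N per mm (6 N at the bottom, then a hard stop), counts as down from 2.2 mm (3.3 N), comes up by itself
- on_right (a joint): right zone's round on/off key, 18 mm across, 48 mm left of its power key: how far it is pressed, m, 0 up to 0.004 at the bottom.
- level_right (a joint): right zone's square power key, 16 by 16 mm with a plus, 150 mm right of the panel's middle: how far it is pressed, m, 0 up to 0.004 at the bottom.
- warm_right (a joint): right zone's oblong keep-warm key, 48 mm right of its power key: how far it is pressed, m, 0 up to 0.004 at the bottom. Stands 5 mm above the panel, goes straight down 4 mm against a spring of 1.5 N per mm (6 N at the bottom, then a hard stop), counts as down from 2.2 mm (3.3 N), comes up by itself
- lock (a joint): lock key in the middle: how far it is pressed, m, 0 up to 0.004 at the bottom. Stands 5 mm above the panel, goes straight down 4 mm against a spring of 1.5 N per mm (6 N at the bottom, then a hard stop), counts as down from 2.2 mm (3.3 N), comes up by itself
Things that resemble listed ones, but are neither listed nor needed, are in the scene too. Several things have the shape of the soup_pot; the one meant has the colours described above.

How it is judged:
On the way, in this order (a step that is already met when the one before it is completed fails the run):
1. the keep-warm key of the zone under the soup pot is pressed down (((y of soup_pot in the frame of hob above 0 m and value of joint warm_left above 0.0022 m) or (not (y of soup_pot in the frame of hob above 0 m) and value of joint warm_right above 0.0022 m))), for 0.1 s.
2. that key has come up again (value of joint each of warm_left, warm_right below 0.0008 m), for 0.1 s.
3. the lock key is held down for two seconds (1.7 s are enough) (value of joint lock above 0.0022 m), for 1.7 s.
At the end, for the whole second after the job is handed in: all keys are up (under 0.8 mm), and the pot, the pan, the salt shaker and the mug stand still within 10 mm of where they were (all of step 2 and value of joint each of on_left, level_left, on_right, level_right, lock below 0.0008 m and distance of each of soup_pot, pan, salt_shaker, mug from where it was at the start of the episode below 0.01 m and linear speed of each of soup_pot, pan, salt_shaker, mug below 0.02 m/s); the robot touches nothing.
It fails at once if an on/off key or a power key is pressed (over 1.2 mm) (value of joint any of on_left, level_left, on_right, level_right above 0.0012 m).
It fails at once if the keep-warm key of the zone that does not carry the soup pot is pressed (over 1.2 mm) ((y of soup_pot in the frame of hob above 0 m and value of joint warm_right above 0.0012 m) or (not (y of soup_pot in the frame of hob above 0 m) and value of joint warm_left above 0.0012 m)).
It fails at once if the hob is pressed with more than 20 N (contact force between any of the fingers, the arm and hob above 20 N).
It fails at once if the soup pot, pan, salt shaker or mug is touched (over 0.5 N) or moved by more than 10 mm ((contact force between any of the fingers, the arm and soup_pot above 0.5 N or distance of soup_pot from where it was at the start of the episode above 0.01 m) or (contact force between any of the fingers, the arm and pan above 0.5 N or distance of pan from where it was at the start of the episode above 0.01 m) or (contact force between any of the fingers, the arm and salt_shaker above 0.5 N or distance of salt_shaker from where it was at the start of the episode above 0.01 m) or (contact force between any of the fingers, the arm and mug above 0.5 N or distance of mug from where it was at the start of the episode above 0.01 m)).
It also fails if it takes over 40 s, if anything falls off the work surface, if the arm or the gripper's body presses on something with over 40 N, if the wrist force passes 120 N, or if a joint passes its speed limit or range.

ROBOT

A 6-joint arm with a two-finger parallel gripper is mounted at the origin on the work surface. World frame = base frame: x ahead of the robot, y to its left, z up, the work surface at z = 0. Lengths are in m, angles in rad, forces in N, time in s.
With the tool pointing down it reaches from about 0.225 to 0.875 m from the base axis. Payload 3.4 kg.
Tool frame: the origin (TCP) lies at the very end of the fingers, on their centre line; the grasp point (between the pads) lies 19 mm behind it; z points along the fingers, y is the line along which they close (so a half turn about z gives the same grasp; the last joint's range is limited). The gripper opens to 85 mm and grips with 20 to 120 N. Pads are 22 mm wide; open, the fingers measure 114 mm over their backs; the gripper's body (76 mm by 85 mm) begins 54 mm behind the grasp point. The pads swing forward as they close: fully open they stand 13 mm farther back than shut.
Start: joints at [-1.331, 0.276, 1.505, -0, 1.361, -0.121], TCP at [0.203, -0.538, 0.231] pointing down, gripper open.
Joint ranges: [-2.89, 2.89], [-0.75, 2.08], [0.22, 2.7], [-1.18, 4.32], [0.11, 2.71], [-2.7, 2.7]. Speed limits (rad/s): [2.57, 2.57, 3.14, 3.14, 3.14, 3.14].

INTERFACE

Orientations are given as a unit quaternion [w, x, y, z].
In Python, from rig import get_state, optics, sign_off gives the robot as it stands.
- The arm moves only by the tool send_rows, never from a script. Its argument "increments" is a list of rows, each an object with "gripper": the gripper's target within -1 to 1 (shut at 1, half-way at 0, fully open at -1); "linear": the shift along the world's x, y, z in m, a list of three; "delta_rot": the turn, a rotation vector about the world's x, y, z in rad, a list of three. In form: [{"gripper": gripper, "linear": [dx, dy, dz], "delta_rot": [rx, ry, rz]}, ...]. A call has 1 to 8 rows; each row is the pose to reach, as a shift and turn from the pose commanded when the call began; what a row does not reach only later rows make up. A row lasts 1/10 s, in which the tool goes at most 50 mm and 8.59 degrees, less where a joint would pass 70% of its speed; a pose out of reach is approached as far as the arm can. A call with a gripper value outside its range is refused whole. The fingers move at their own pace and stop on an object; "newtons" is the grip in N (left out, the last holds). Time passes only in rows, so rows that repeat a pose let the fingers close. It gives the time, the measured TCP pose, the force, the opening and the grip force at its end, in the units of the state.
- get_state(): the state, without advancing time (a new reading comes with each control period).
- optics.get_image(name): name is "side" or "top" or "wrist"; returns a dict with "pixels" (420x560x3 uint8, blue, green, red), "K" (3x3 intrinsics, pixels), "rvec" (rotation vector, rad) and "tvec" (3), from world to camera coordinates, as OpenCV has them; the wrist camera has in their place "T_tool_cam" (4x4, takes a point from camera to tool coordinates, whose origin is the TCP and whose axes are the flange's). Camera axes: x right, y down, z forward; pixel columns grow to the right and rows downward; lengths in m; the calibration is good to about 2 mm. A picture is of the moment at which its call begins: read the wrist's pose just before it. There is no depth.
- sign_off(): hands the job in; it is judged then, once.
The state is a dict: "clock": time; "qpos": joint angles; "qd": joint speeds; "effort": joint torques, N m; "position": TCP position; "ee_rot": TCP orientation; "contact_force": force on the tool from outside, world axes, zero at the start; "moment": the same for the moment, N m; "width": finger opening in m; "gripper_force": force on a finger pad.
Only numpy, scipy, OpenCV 4.12 (cv2) and the standard library are available. Lean on these libraries where they do the work, as an engineer would, in place of code of your own. Each camera call takes 0.05 s, during which the arm holds its last target. There are 200 camera calls.

## Working session

There is one attempt and no reset: what is moved stays moved. The work goes in short steps, Python scripts to look and compute and a tool call to move; the robot and the scene stay as the last step left them, time stands still between calls to the robot, and variables do not carry over. Pictures are saved under pics/ and viewed, at most 10 in all, crops included, and the job is handed in when it is done.

Besides the shell and the picture viewer there is one more tool, called after ">>>" in YAML: its name, and indented under it one key for each argument. send_rows: Moves the arm, as the interface text tells. Its arguments: {"type":"object","properties":{"increments":{"type":"array"},"newtons":{"type":"number"}},"required":["increments"]}

```bash
mkdir -p pics; python3 - <<'E'
from rig import get_state, optics
import cv2, pickle
s=get_state(); print(s['clock'],s['position'],s['ee_rot'],s['contact_force'],s['width'])
d={}
for n in ('side','top'):
    i=optics.get_image(n); d[n]=i; cv2.imwrite(f'pics/{n}.png',i['pixels'])
    R=cv2.Rodrigues(i['rvec'])[0]; print(n,(-R.T@i['tvec'].reshape(3)).round(3),i['K'][0,0])
pickle.dump(d,open('d.pkl','wb'))
E
```

```text
0.0 [ 0.20283259 -0.53745569  0.23044876] [-9.19324347e-04  9.83775711e-01  1.79400391e-01 -7.00895149e-05] [ 0.01117396  0.01851586 -0.58083002] 0.08554924634719434
side [0.121 0.665 0.676] 472.6476984976562
top [ 0.412 -0.036  1.113] 447.4613181351212
```

View pics/top.png

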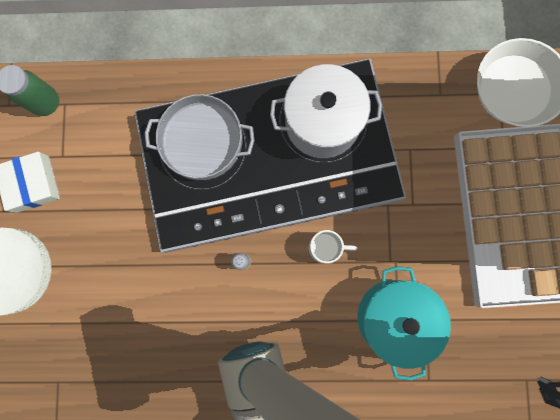

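View pics/side.png

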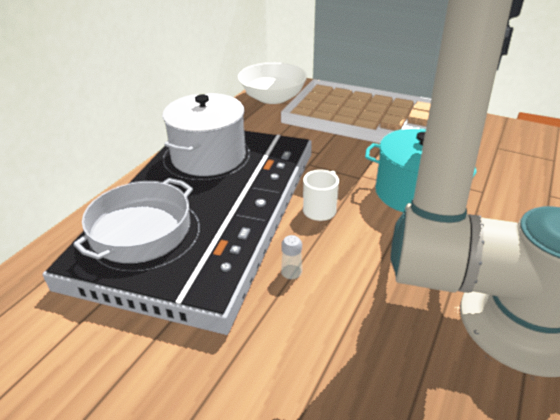

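The top view shows the steel soup pot on the right zone at (327,105). Its keep-warm key is at about (361,191) and the lock key at about (279,209). The mug is at (327,246) and the shaker at (240,261). Next I'll turn these pixels into positions.

```bash
cat > h.py <<'E'
import numpy as np, cv2
def ray(i,uv,z):
    p=cv2.undistortPoints(np.float64([[uv]]),i['K'],None)[0,0]
    R=cv2.Rodrigues(i['rvec'])[0]; c=-R.T@i['tvec'].reshape(3); d=R.T@np.r_[p,1]
    return c+d*(z-c[2])/d[2]
def keys(im,guess,r=10,th=90):
    g=cv2.cvtColor(im,cv2.COLOR_BGR2GRAY).astype(float); out=[]
    for u,v in guess:
        w=np.zeros_like(g); s=np.s_[v-r:v+r+1,u-r:u+r+1]; w[s]=np.clip(g[s]-th,0,60)
        m=cv2.moments(w); out.append((m['m10']/m['m00'],m['m01']/m['m00']))
    return np.array(out)
E
python3 - <<'E'
import pickle,numpy as np,cv2
from h import *
d=pickle.load(open('d.pkl','rb'))
G={'top':[(198,227),(217,222),(237,218),(279,209),(321,200),(341,195),(361,191)],
'side':[(226,267),(235,250),(244,233),(260,202),(275,177),(281,166),(286,156)]}
off=np.array([198,150,102,0,-102,-150,-198.])/1000
for n in G:
    k=keys(d[n]['pixels'],G[n],7); P=np.array([ray(d[n],p,.065) for p in k])
    print(n,k.round(1).tolist()); print(P[:,:2].round(4).tolist())
    fx=np.polyfit(off,P[:,0],1);fy=np.polyfit(off,P[:,1],1)
    print('dir',fx[0],fy[0],'lock',fx[1],fy[1],'warmR',np.polyval(fx,-.198),np.polyval(fy,-.198),'res',(P[:,1]-np.polyval(fy,off)).round(4),(P[:,0]-np.polyval(fx,off)).round(4))
t=d['top']
for n,uv,z in(('mug',(325,246),.085),('shaker',(240,260),.084),('knob',(328,100),.158),('pan',(198,137),.11)): print(n,ray(t,uv,z).round(3))
c=t['pixels'][170:260,150:420]; cv2.imwrite('pics/c.png',cv2.resize(c,None,fx=2.9,fy=2.9,interpolation=2))
E
```

```text
top [[197.4, 226.2], [217.3, 222.0], [237.0, 217.6], [279.1, 208.4], [321.5, 199.1], [341.2, 194.8], [361.0, 190.3]]
[[0.4981, 0.1792], [0.5073, 0.132], [0.517, 0.0853], [0.5371, -0.0145], [0.5578, -0.1147], [0.5671, -0.1612], [0.5769, -0.2078]]
dir -0.19932770653302734 0.9778308462087894 lock 0.5373261265559881 -0.014518282103138094 warmR 0.5767930124495275 -0.2081287896524784 res [ 0.0001 -0.0001  0.0001  0.     -0.0004  0.      0.0003] [ 0.0002 -0.0002  0.0001 -0.0002  0.0001 -0.0001  0.0002]
side [[225.4, 266.1], [234.9, 248.7], [243.7, 232.5], [260.1, 201.9], [274.2, 175.7], [280.1, 164.9], [284.6, 156.2]]
[[0.4998, 0.1782], [0.5092, 0.1314], [0.5188, 0.0844], [0.5396, -0.0162], [0.5603, -0.1165], [0.5697, -0.1629], [0.5781, -0.2019]]
dir -0.19970424691414726 0.9701063234042832 lock 0.539348868359701 -0.014760555881422414 warmR 0.5788903092487021 -0.2068416079154705 res [ 0.0009  0.0007  0.0002 -0.0014 -0.0028 -0.0026  0.0049] [-0.     -0.0002 -0.0002  0.0003  0.0006  0.0004 -0.0008]
mug [ 0.447 -0.118  0.085]
shaker [0.417 0.076 0.084]
knob [ 0.765 -0.127  0.158]
pan [0.701 0.17  0.11 ]
```

View pics/c.png

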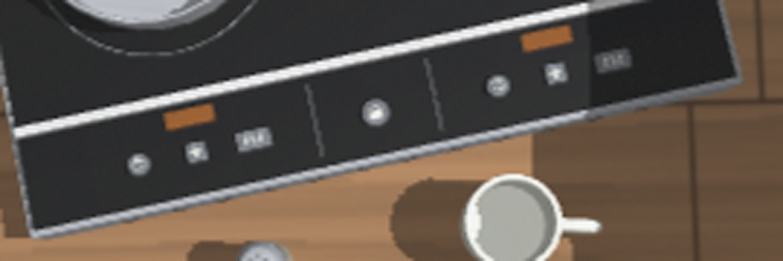

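The geometry checks out. The key offsets match to 0.4 mm, the scale to 0.2%, and the two views agree to about 2 mm. The keep-warm key is at (0.577, -0.208), the lock key at (0.538, -0.0145), and the panel yaw is 11.5°. I'll move high with the gripper shut.

>>> send_rows:
  increments:
    - {"gripper":1,"linear":[0.03,0.026,0],"delta_rot":[0,0,-0.02]}
    - {"gripper":1,"linear":[0.06,0.053,0],"delta_rot":[0,0,-0.04]}
    - {"gripper":1,"linear":[0.095,0.084,0],"delta_rot":[0,0,-0.06]}
    - {"gripper":1,"linear":[0.13,0.115,0],"delta_rot":[0,0,-0.08]}
    - {"gripper":1,"linear":[0.165,0.146,0],"delta_rot":[0,0,-0.1]}
    - {"gripper":1,"linear":[0.2,0.176,0],"delta_rot":[0,0,-0.12]}
    - {"gripper":1,"linear":[0.235,0.207,0],"delta_rot":[0,0,-0.14]}
    - {"gripper":1,"linear":[0.27,0.238,0],"delta_rot":[0,0,-0.16]}
  newtons: 20

```text
clock: 0.9
position: [0.474, -0.2984, 0.231]
ee_rot: [-0.0, 0.995, 0.1, -0.0]
contact_force: [0.3, -0.4, -0.2]
width: 0.0001
gripper_force: 0.0
```

>>> send_rows:
  increments:
    - {"gripper":1,"linear":[0.035,0.03,0],"delta_rot":[0,0,0]}
    - {"gripper":1,"linear":[0.07,0.06,0],"delta_rot":[0,0,0]}
    - {"gripper":1,"linear":[0.09,0.08,0],"delta_rot":[0,0,0]}
    - {"gripper":1,"linear":[0.104,0.092,-0.03],"delta_rot":[0,0,0]}
    - {"gripper":1,"linear":[0.104,0.092,-0.06],"delta_rot":[0,0,0]}
    - {"gripper":1,"linear":[0.104,0.092,-0.09],"delta_rot":[0,0,0]}
    - {"gripper":1,"linear":[0.104,0.092,-0.11],"delta_rot":[0,0,0]}
    - {"gripper":1,"linear":[0.104,0.092,-0.11],"delta_rot":[0,0,0]}

```text
clock: 1.7
position: [0.5745, -0.2066, 0.1176]
ee_rot: [-0.002, 0.995, 0.1, -0.003]
contact_force: [-0.5, 0.6, -0.0]
width: 0.0001
gripper_force: 0.0
```

```bash
python3 - <<'E'
from rig import get_state, optics
import cv2, numpy as np
from scipy.spatial.transform import Rotation as R
s=get_state(); i=optics.get_image('wrist'); cv2.imwrite('pics/w1.png',i['pixels'])
print(s['clock'],s['position'],s['ee_rot'],s['contact_force'],s['width'],s['qpos'])
w,x,y,z=s['ee_rot']; T=np.eye(4);T[:3,:3]=R.from_quat([x,y,z,w]).as_matrix();T[:3,3]=s['position']
M=np.linalg.inv(T@i['T_tool_cam'])
for n,p in (('warm',(.577,-.208,.065)),('lock',(.538,-.0145,.065)),('tcp',s['position'])):
    q=i['K']@(M@np.r_[p,1])[:3]; print(n,q[:2]/q[2])
E
```

```text
1.7 [ 0.5745118  -0.20663112  0.11756075] [-0.00212938  0.99494601  0.10032867 -0.0034724 ] [-0.51431684  0.64040853 -0.03022927] 6.21756553590154e-05 [-4.59127185e-01  4.12892042e-01  1.59095039e+00 -8.52639646e-05
  1.14589649e+00  9.10707433e-01]
warm [283.85849519 229.06554192]
lock [-23.12393644 227.98266185]
tcp [280.29591681 274.00741812]
```

View pics/w1.png

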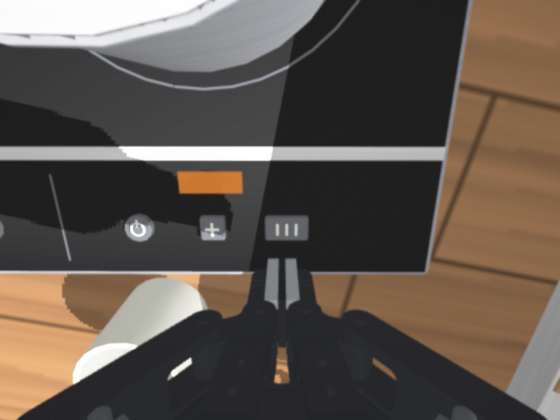

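The wrist view confirms it: the three-bar key is at (287,228), 3 px (about 2 mm) right of the prediction, with the plus key at (212,229) well clear. I'll descend to just above the key.

>>> send_rows:
  increments:
    - {"gripper":1,"linear":[0,-0.002,-0.015],"delta_rot":[0,0,0]}
    - {"gripper":1,"linear":[0,-0.002,-0.03],"delta_rot":[0,0,0]}
    - {"gripper":1,"linear":[0,-0.002,-0.042],"delta_rot":[0,0,0]}
    - {"gripper":1,"linear":[0,-0.002,-0.046],"delta_rot":[0,0,0]}
    - {"gripper":1,"linear":[0,-0.002,-0.046],"delta_rot":[0,0,0]}
    - {"gripper":1,"linear":[0,-0.002,-0.046],"delta_rot":[0,0,0]}
    - {"gripper":1,"linear":[0,-0.002,-0.046],"delta_rot":[0,0,0]}

```text
clock: 2.45
position: [0.5776, -0.2103, 0.0762]
ee_rot: [0.0, 0.995, 0.1, 0.001]
contact_force: [-0.4, 0.1, 0.9]
width: -0.0
gripper_force: 0.0
```

>>> send_rows:
  increments:
    - {"gripper":1,"linear":[0,0.001,-0.005],"delta_rot":[0,0,0]}
    - {"gripper":1,"linear":[0,0.001,-0.009],"delta_rot":[0,0,0]}
    - {"gripper":1,"linear":[0,0.001,-0.011],"delta_rot":[0,0,0]}
    - {"gripper":1,"linear":[0,0.001,-0.012],"delta_rot":[0,0,0]}
    - {"gripper":1,"linear":[0,0.001,-0.012],"delta_rot":[0,0,0]}
    - {"gripper":1,"linear":[0,0.001,-0.012],"delta_rot":[0,0,0]}

```text
clock: 3.05
position: [0.5767, -0.2088, 0.0635]
ee_rot: [-0.0, 0.995, 0.1, -0.0]
contact_force: [-1.7, 1.3, 2.9]
width: -0.0001
gripper_force: 1.2
```

>>> send_rows:
  increments:
    - {"gripper":1,"linear":[0,0,-0.001],"delta_rot":[0,0,0]}
    - {"gripper":1,"linear":[0,0,-0.0015],"delta_rot":[0,0,0]}
    - {"gripper":1,"linear":[0,0,-0.0015],"delta_rot":[0,0,0]}
    - {"gripper":1,"linear":[0,0,-0.0015],"delta_rot":[0,0,0]}

```text
clock: 3.45
position: [0.5768, -0.2089, 0.062]
ee_rot: [-0.0, 0.995, 0.1, -0.0]
contact_force: [-2.4, 1.6, 5.0]
width: -0.0
gripper_force: 2.3
```

>>> send_rows:
  increments:
    - {"gripper":1,"linear":[0,0,-0.0006],"delta_rot":[0,0,0]}
    - {"gripper":1,"linear":[0,0,-0.0006],"delta_rot":[0,0,0]}
    - {"gripper":1,"linear":[0,0,-0.0006],"delta_rot":[0,0,0]}

```text
clock: 3.75
position: [0.5768, -0.2089, 0.0614]
ee_rot: [-0.0, 0.995, 0.1, -0.0]
contact_force: [-1.8, 1.8, 5.2]
width: 0.0002
gripper_force: 2.7
```

>>> send_rows:
  increments:
    - {"gripper":1,"linear":[0,0,0.01],"delta_rot":[0,0,0]}
    - {"gripper":1,"linear":[0,0,0.03],"delta_rot":[0,0,0]}
    - {"gripper":1,"linear":[0,0,0.06],"delta_rot":[0,0,0]}
    - {"gripper":1,"linear":[-0.005,0.03,0.08],"delta_rot":[0,0,0]}
    - {"gripper":1,"linear":[-0.014,0.07,0.08],"delta_rot":[0,0,0]}
    - {"gripper":1,"linear":[-0.022,0.11,0.08],"delta_rot":[0,0,0]}
    - {"gripper":1,"linear":[-0.03,0.15,0.08],"delta_rot":[0,0,0]}
    - {"gripper":1,"linear":[-0.038,0.19,0.075],"delta_rot":[0,0,0]}

```text
clock: 4.55
position: [0.5399, -0.018, 0.1372]
ee_rot: [0.001, 0.995, 0.1, 0.002]
contact_force: [0.7, -0.2, -0.1]
width: -0.0004
gripper_force: 0.0
```

>>> send_rows:
  increments:
    - {"gripper":1,"linear":[0,0.003,-0.03],"delta_rot":[0,0,0]}
    - {"gripper":1,"linear":[0,0.003,-0.045],"delta_rot":[0,0,0]}
    - {"gripper":1,"linear":[0,0.003,-0.045],"delta_rot":[0,0,0]}
    - {"gripper":1,"linear":[0,0.003,-0.045],"delta_rot":[0,0,0]}
    - {"gripper":1,"linear":[0,0.003,-0.045],"delta_rot":[0,0,0]}

```text
clock: 5.05
position: [0.5403, -0.0166, 0.0923]
ee_rot: [0.0, 0.995, 0.1, 0.001]
contact_force: [-0.3, -0.3, 0.4]
width: -0.0003
gripper_force: 0.0
```

```bash
python3 - <<'E'
from rig import get_state, optics
import cv2
s=get_state(); i=optics.get_image('wrist'); cv2.imwrite('pics/w2.png',i['pixels'])
print(s['clock'],s['position'],s['contact_force'])
E
```

```text
5.05 [ 0.54025196 -0.01658768  0.09227513] [-0.25359955 -0.28965124  0.35147451]
```

View pics/w2.png

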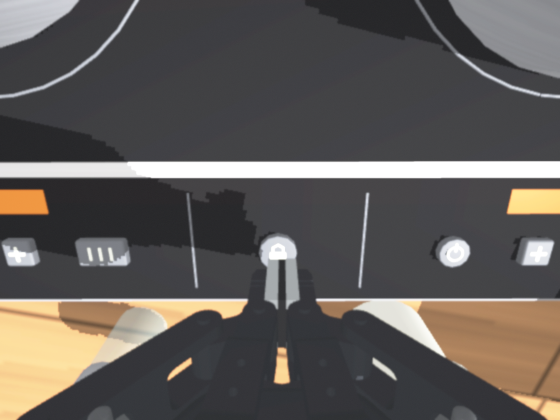

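The lock key is at (278,250), directly in line with the fingertips at about 281. I'll press and hold it.

>>> send_rows:
  increments:
    - {"gripper":1,"linear":[-0.001,0.001,-0.012],"delta_rot":[0,0,0]}
    - {"gripper":1,"linear":[-0.001,0.001,-0.021],"delta_rot":[0,0,0]}
    - {"gripper":1,"linear":[-0.001,0.001,-0.025],"delta_rot":[0,0,0]}
    - {"gripper":1,"linear":[-0.001,0.001,-0.028],"delta_rot":[0,0,0]}
    - {"gripper":1,"linear":[-0.001,0.001,-0.0295],"delta_rot":[0,0,0]}
    - {"gripper":1,"linear":[-0.001,0.001,-0.0295],"delta_rot":[0,0,0]}
    - {"gripper":1,"linear":[-0.001,0.001,-0.0295],"delta_rot":[0,0,0]}

```text
clock: 5.8
position: [0.5374, -0.015, 0.062]
ee_rot: [-0.0, 0.995, 0.1, -0.0]
contact_force: [-2.3, -0.2, 4.4]
width: -0.0001
gripper_force: 2.2
```

>>> send_rows:
  increments:
    - {"gripper":1,"linear":[0,0,-0.0006],"delta_rot":[0,0,0]}
    - {"gripper":1,"linear":[0,0,-0.0006],"delta_rot":[0,0,0]}
    - {"gripper":1,"linear":[0,0,-0.0006],"delta_rot":[0,0,0]}
    - {"gripper":1,"linear":[0,0,-0.0006],"delta_rot":[0,0,0]}
    - {"gripper":1,"linear":[0,0,-0.0006],"delta_rot":[0,0,0]}
    - {"gripper":1,"linear":[0,0,-0.0006],"delta_rot":[0,0,0]}
    - {"gripper":1,"linear":[0,0,-0.0006],"delta_rot":[0,0,0]}
    - {"gripper":1,"linear":[0,0,-0.0006],"delta_rot":[0,0,0]}

```text
clock: 6.6
position: [0.5377, -0.015, 0.0614]
ee_rot: [0.0, 0.995, 0.1, -0.0]
contact_force: [-3.2, 0.1, 5.0]
width: -0.0002
gripper_force: 2.7
```

>>> send_rows:
  increments:
    - {"gripper":1,"linear":[0,0,0],"delta_rot":[0,0,0]}
    - {"gripper":1,"linear":[0,0,0],"delta_rot":[0,0,0]}
    - {"gripper":1,"linear":[0,0,0],"delta_rot":[0,0,0]}
    - {"gripper":1,"linear":[0,0,0],"delta_rot":[0,0,0]}
    - {"gripper":1,"linear":[0,0,0],"delta_rot":[0,0,0]}
    - {"gripper":1,"linear":[0,0,0],"delta_rot":[0,0,0]}
    - {"gripper":1,"linear":[0,0,0],"delta_rot":[0,0,0]}
    - {"gripper":1,"linear":[0,0,0],"delta_rot":[0,0,0]}

```text
clock: 7.4
position: [0.5377, -0.015, 0.0614]
ee_rot: [0.0, 0.995, 0.1, -0.0]
contact_force: [-3.6, 0.6, 5.9]
width: -0.0
gripper_force: 2.7
```

>>> send_rows:
  increments:
    - {"gripper":1,"linear":[0,0,0],"delta_rot":[0,0,0]}
    - {"gripper":1,"linear":[0,0,0],"delta_rot":[0,0,0]}
    - {"gripper":1,"linear":[0,0,0],"delta_rot":[0,0,0]}
    - {"gripper":1,"linear":[0,0,0],"delta_rot":[0,0,0]}
    - {"gripper":1,"linear":[0,0,0],"delta_rot":[0,0,0]}
    - {"gripper":1,"linear":[0,0,0],"delta_rot":[0,0,0]}

```text
clock: 8.0
position: [0.5378, -0.015, 0.0614]
ee_rot: [0.0, 0.995, 0.1, -0.0]
contact_force: [-3.7, 0.3, 5.5]
width: 0.0002
gripper_force: 2.7
```

>>> send_rows:
  increments:
    - {"gripper":1,"linear":[0,0,0.01],"delta_rot":[0,0,0]}
    - {"gripper":1,"linear":[0,0,0.03],"delta_rot":[0,0,0]}
    - {"gripper":1,"linear":[0,0,0.06],"delta_rot":[0,0,0]}
    - {"gripper":1,"linear":[0,0,0.1],"delta_rot":[0,0,0]}
    - {"gripper":1,"linear":[0,0,0.14],"delta_rot":[0,0,0]}
    - {"gripper":1,"linear":[0,0,0.16],"delta_rot":[0,0,0]}
    - {"gripper":1,"linear":[0,0,0.16],"delta_rot":[0,0,0]}
    - {"gripper":1,"linear":[0,0,0.16],"delta_rot":[0,0,0]}

```text
clock: 8.8
position: [0.5384, -0.015, 0.2213]
ee_rot: [0.0, 0.995, 0.1, 0.001]
contact_force: [-1.0, 0.7, 0.2]
width: 0.0001
gripper_force: 0.0
```

```bash
python3 -c "
from rig import sign_off; print(sign_off())"
```

```text
the job is handed in; nothing more can be done
None
```

I pressed and released the right zone's keep-warm key (the soup pot stands on that zone), held the lock key down for over two seconds, withdrew and handed the job in; fingertip height and force showed both keys past their trip point, and the verdict was not shown.

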